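# Stack the next chocolate slab and show a one-row portion with the tongs

## Robot

A 6-joint arm with a two-finger parallel gripper is mounted at the origin on the work surface. World frame = base frame: x ahead of the robot, y to its left, z up, the work surface at z = 0. Lengths are in m, angles in rad, forces in N, time in s.
With the tool pointing down it reaches from about 0.375 to 0.9 m from the base axis. Payload 3.1 kg.
Tool frame: the origin (TCP) lies on the centre line of the jaws, within the pads' length; the fingertips stand 22 mm ahead of it and the grasp point (between the pads) lies 3 mm ahead of it; z points along the fingers, y is the line along which they close (so a half turn about z gives the same grasp; the last joint's range is limited). The gripper opens to 85 mm and grips with 20 to 120 N. Pads are 22 mm wide; open, the fingers measure 114 mm over their backs; the gripper's body (76 mm by 85 mm) begins 54 mm behind the grasp point. The pads swing forward as they close: fully open they stand 13 mm farther back than shut.
Start: joints at [-1.49, 0.527, 1.433, -0, 1.181, -0.178], TCP at [0.161, -0.604, 0.253] pointing down, gripper open.
Joint ranges: [-3.08, 3.08], [-0.75, 2.2], [0.22, 2.44], [-1.43, 4.57], [0, 2.65], [-2.85, 2.85]. Speed limits (rad/s): [2.79, 2.79, 3.14, 3.14, 3.14, 3.14].

## Interface

Orientations are given as a unit quaternion [x, y, z, w].
In Python, from station import manip gives the robot as it stands.
- The arm moves only by the tool send_path, called after "Call:" by a JSON object that holds its "method" and its "body". Schema: {"type":"object","properties":{"plan":{"type":"array","items":{"type":"array","items":{"type":"number"},"minItems":5,"maxItems":5},"minItems":1,"maxItems":20},"squeeze":{"type":"number"},"only":{"type":"string"},"quiet":{"type":"boolean"},"lines":{"type":"string"}},"required":["plan"],"additionalProperties":false}. plan is a list of rows, 1 to 20 of them, each of 5 numbers: dx, dy, dz in units of 5 mm, then a turn about the tool's z in rad, then the opening from 0.0 (shut) to 1.0 (fully open); each row is the pose to reach, as a shift and turn from the pose commanded when the call began, along the tool's axes at that moment; what a row does not reach only later rows make up. A row lasts 1/10 s, in which the tool goes at most 0.05 m and 0.15 rad, less where a joint would pass 70% of its speed; a pose out of reach is approached as far as the arm can. The fingers move at their own pace and stop on an object; squeeze is the grip in N (left out, the last holds). Time passes only in rows, so rows that do not move let the fingers close. The tool returns the time, the measured TCP pose, the force, the opening and the grip force at its end. only (a regular expression) keeps the lines of the reply that match it, lines (a string "A,B") keeps lines A to B, and quiet returns only ok. Input that does not fit is refused with a message, and nothing moves.
- manip.sense(): the state, without advancing time (a new reading comes with each control period).
- manip.snapshot(name): name is "scene" or "top" or "wrist"; returns a dict with "pixels" (384x512x3 uint8, red, green, blue), "range_z" (384x512 float32, m along the optical axis (not along the pixel's ray), 0 where there is no reading), "fov_y" (degrees; the focal length in pixels is half the picture's height over the tangent of half this angle, whatever the lens; pixels are square), "cx", "cy" (the principal point, pixels), "R" (3x3) and "t" (3): a world point X has camera coordinates R X + t; the wrist camera has in their place "hand_eye" (4x4, takes a point from camera to tool coordinates, whose origin is the TCP and whose axes are the flange's). Camera axes: x right, y down, z forward; pixel columns grow to the right and rows downward; lengths in m; the calibration is good to about 2 mm. The wrist camera is an equidistant fisheye: a pixel r from the principal point sees the ray r / f radians off the axis. A picture is of the moment at which its call begins: read the wrist's pose just before it.
- manip.sign_off(): hands the job in; it is judged then, once.
The state is a dict: "t": time; "q": joint angles; "qd": joint speeds; "tau": joint torques, N m; "tcp_pos": TCP position; "tool_rot": TCP orientation; "force": force on the tool from outside, world axes, zero at the start; "ft_torque": the same for the moment, N m; "finger_gap": opening from 0.0 (shut) to 1.0 (fully open); "gripper_force": force on a finger pad.
Only numpy, scipy, OpenCV 4.12 (cv2) and the standard library are available. Lean on these libraries where they do the work, as an engineer would, in place of code of your own. Each camera call takes 0.05 s, during which the arm holds its last target. There are 200 camera calls.

## Task

Lay the loose cardboard separator squarely on the chocolate slab that is on the wooden board, and stack the other slab squarely on the separator. Then show the customer a one-row portion of the upper slab: pick up the sprung tongs, hold them across the slab and squeeze them until their tips span exactly one of its end rows, one tip over the end edge and the other over the first score line, just above the chocolate without touching it. Finish while still holding the tongs there with that tip gap kept steady, and leave everything else on the table where it is.

Things in the scene. Friction and masses are not known exactly. Their poses are not given: they have to be found in the camera images.
- board: fixed wooden serving board, 220 (x) x 110 (y) x 18 mm with a short tab at +x, its long side roughly across the robot's view (along world y); origin at the centre of its underside. It carries slab_low
- slab_low: the lower slab, lying loose on the board, long sides along the board's: dark chocolate slab, 160 (x) x 52 (y) x 14 mm, 0.15 kg; origin at the centre of its underside. Three score lines run across it (along y) at x = -40, 0 and +40 mm and divide it into four rows of 40 mm; the end edges are at x = +-80 mm (one narrower groove runs lengthwise)
- slab_top: the other slab, lying long way ahead of the robot on a fixed white tray (190 x 80 x 8 mm): dark chocolate slab, 160 (x) x 52 (y) x 14 mm, 0.15 kg; origin at the centre of its underside. Three score lines run across it (along y) at x = -40, 0 and +40 mm and divide it into four rows of 40 mm; the end edges are at x = +-80 mm (one narrower groove runs lengthwise)
- separator: loose corrugated cardboard separator sheet, 170 (x) x 60 (y) x 6 mm, 0.03 kg, lying on top of a low fixed pile of narrower cards (150 x 36 x 15 mm), long way ahead of the robot; origin at the centre of its underside
- tongs: sprung steel serving tongs, 210 mm long, 0.08 kg, flat on a fixed 4 mm dark slate, tips away from the robot. Origin: underside, midway between the finger flats; x to the tips (end at x=85 mm; bow at -125, balance at -15), y to the left arm, z up. Arms: 2.2 mm strips on edge, z 1 to 17 mm. Flats, where to squeeze: x -30 to 30; relaxed, 57 mm over their outer faces
- tongs_arm_l (a joint): flex of the left arm (rad), 0 = relaxed; the right arm moves alike. Tip gap in mm = 80 - 400 x value: 0.10 at a 40 mm gap, 0.20 shut. Arms flex at x=-115, y=+-8 mm. At the 40 mm gap the finger flats are parallel, 34 mm over their outer faces; 1 mm less there is 1.7 mm less tip gap. Squeeze at the flats: about 7 N at 40 mm, 14 N shut; springs open if let go
- tip_l (a point): tip of the left arm: inner face, lower edge, very end; level with the tongs' underside, at x=+85 mm, y=+20 at a 40 mm gap
- tip_r (a point): the same on the right arm (y=-20 at a 40 mm gap)
- jar_tall: bystander, to be left alone: jar of nuts with a white lid, 72 mm across, 130 tall; origin under its centre
- jar_short: bystander, to be left alone: jar of grains with a white lid, 68 mm across, 95 tall; origin under its centre
- bowl: bystander, to be left alone: white bowl of nuts, 110 mm across, 42 tall; origin under its centre
- jar_lid: bystander, to be left alone: loose white jar lid, 72 mm across, 13 tall; origin under its centre
- price_slate: bystander, to be left alone: small slate price card in a wooden foot, 85 mm wide, 65 tall; origin under its centre
- spoon: bystander, to be left alone: wooden spoon, 190 mm long, lying flat; origin under its centre (spoon: handle towards -x)
- dish: bystander, to be left alone: white tasting dish, 68 mm across, 18 tall; origin under its centre

How it is judged:
On the way, in this order (a step that is already met when the one before it is completed fails the run):
1. the separator lies flat and squarely on the lower slab, let go (x of separator in the frame of slab_low between -0.012 and 0.012 m and y of separator in the frame of slab_low between -0.01 and 0.01 m and z of separator in the frame of slab_low between 0.01 and 0.018 m and angle between the x axis of separator and the x axis of slab_low, either way round below 0.15 rad and angle between separator's own z axis and vertical below 0.08 rad and contact force between separator and the fingers below 0.05 N), for 0.2 s.
2. the second slab lies flat and squarely on the separator, let go (all of step 1 and x of slab_top in the frame of separator between -0.012 and 0.012 m and y of slab_top in the frame of separator between -0.01 and 0.01 m and z of slab_top in the frame of separator between 0.002 and 0.01 m and angle between the x axis of slab_top and the x axis of separator, either way round below 0.15 rad and angle between slab_top's own z axis and vertical below 0.08 rad and contact force between slab_top and the fingers below 0.05 N), for 0.2 s.
At the end, for the whole second after the job is handed in: Slab, separator, slab stacked on the board, each within 12 mm lengthwise, 10 mm across, 0.15 rad; tongs held steady, touching none of them: tip gap 35-45 mm, tips within 7 mm of end edge and first score line, within 24 mm of the slab's centre line, under 22 mm above it (all of step 2 and x of slab_low in the frame of board between -0.025 and 0.025 m and y of slab_low in the frame of board between -0.025 and 0.025 m and ((x of tip_l in the frame of slab_top between 0.073 and 0.087 m and x of tip_r in the frame of slab_top between 0.033 and 0.047 m) or (x of tip_l in the frame of slab_top between 0.033 and 0.047 m and x of tip_r in the frame of slab_top between 0.073 and 0.087 m) or (x of tip_l in the frame of slab_top between -0.087 and -0.073 m and x of tip_r in the frame of slab_top between -0.047 and -0.033 m) or (x of tip_l in the frame of slab_top between -0.047 and -0.033 m and x of tip_r in the frame of slab_top between -0.087 and -0.073 m)) and distance between tip_l and tip_r between 0.035 and 0.045 m and y of tip_l in the frame of slab_top between -0.024 and 0.024 m and z of tip_l in the frame of slab_top between 0.0145 and 0.036 m and y of tip_r in the frame of slab_top between -0.024 and 0.024 m and z of tip_r in the frame of slab_top between 0.0145 and 0.036 m and contact force between tongs and the fingers above 1 N and contact force between tongs and slab_top below 0.1 N and contact force between tongs and separator below 0.1 N and contact force between tongs and slab_low below 0.1 N and contact force between tongs and board below 0.1 N and velocity of joint tongs_arm_l between -0.1 and 0.1 rad/s and linear speed of tongs below 0.03 m/s); the arm keeps its last pose, push and grip.
It fails at once if a bystander is moved by more than 30 mm (distance of any of jar_tall, jar_short, bowl, jar_lid, price_slate, spoon, dish from where it was at the start of the episode above 0.03 m).
It fails at once if the tongs are pressed onto the upper slab with more than 8 N (contact force between tongs and slab_top above 8 N).
It also fails if it takes over 69 s, if anything falls off the work surface, if the arm or the gripper's body presses on something with over 40 N, if the wrist force passes 120 N, or if a joint passes its speed limit or range.

## Working session

There is one attempt and no reset: what is moved stays moved. The work goes in short steps, Python scripts to look and compute and a tool call to move; the robot and the scene stay as the last step left them, time stands still between calls to the robot, and variables do not carry over. Pictures are saved under pics/ and viewed, at most 10 in all, crops included, and the job is handed in when it is done.

```bash
ls; mkdir -p pics; python3 - <<'E'
from station import manip
import cv2,numpy as np
s=manip.sense();print(s)
for n in("scene","top"):
    d=manip.snapshot(n);np.savez(f"pics/{n}0.npz",**d)
    cv2.imwrite(f"pics/{n}0.png",d["pixels"][:,:,::-1])
    print(n,d["fov_y"],d["cx"],d["cy"],d["R"],d["t"])
E
```

```text
pics
station.py
{'t': 0.0, 'q': array([-1.48949068e+00,  5.28460623e-01,  1.43391614e+00, -2.35903618e-05,
        1.18142230e+00, -1.78503077e-01]), 'qd': array([ 1.02246443e-04, -4.61202581e-05, -7.04421391e-04, -1.17335666e-03,
        1.72431282e-04,  6.10946379e-04]), 'tau': array([-1.56345282e-03, -4.42357028e+01, -1.78027028e+01, -2.38131697e-04,
        8.22710776e-03,  1.30556430e-06]), 'tcp_pos': array([ 0.16052415, -0.60332695,  0.25233259]), 'tool_rot': array([ 9.91573102e-01,  1.29543684e-01,  4.26988466e-05, -1.10243344e-03]), 'force': array([-0.37244739,  0.72793707,  0.13339734]), 'ft_torque': array([-0.0398187 , -0.004206  ,  0.01538843]), 'gripper_force': 0.0, 'finger_gap': 0.9980419536043128}
scene 51.91880770164207 258.53449050774327 186.8640573525984 [[ 0.76183247  0.64759006 -0.01544059]
 [ 0.41340407 -0.50440813 -0.7580696 ]
 [-0.49870669  0.57113883 -0.65199085]] [-0.43576297 -0.20825228  1.44246941]
top 52.97149500896395 250.37118579358093 197.35700980580356 [[-2.16399655e-03 -9.99824038e-01  1.86335941e-02]
 [-9.95885826e-01  4.66679618e-04 -9.06156906e-02]
 [ 9.05910498e-02 -1.87530243e-02 -9.95711598e-01]] [-0.03180375  0.57710093  1.15419455]
```

View pics/top0.png

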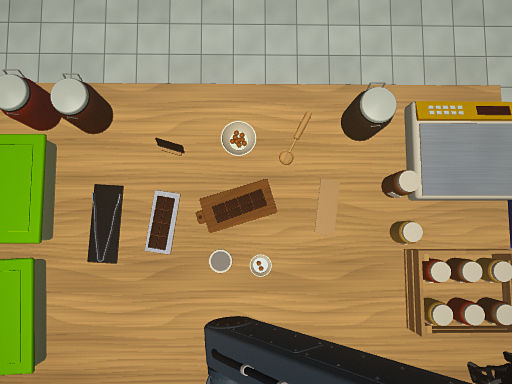

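View pics/scene0.png

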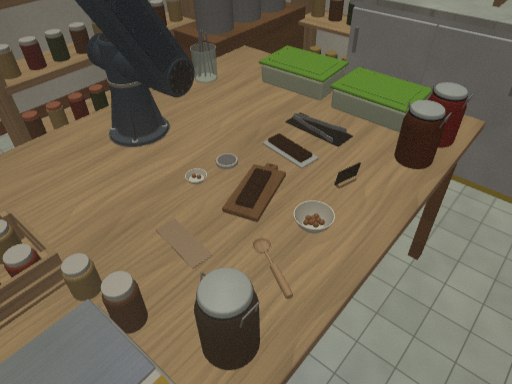

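The top view shows tongs at (105,222), the tray with slab_top at (163,222), the board with slab_low at (240,205), the separator at (327,205), and the spoon, bowl, lid, dish and price card around them. The scene view confirms the layout.

```bash
cat > h.py <<'E'
import numpy as np,cv2
from scipy.spatial.transform import Rotation as Ro
def world(d):
    h,w=d["range_z"].shape; f=h/2/np.tan(np.radians(float(d["fov_y"]))/2)
    v,u=np.mgrid[:h,:w]; z=d["range_z"]
    c=np.stack([(u-d["cx"])/f*z,(v-d["cy"])/f*z,z],-1)
    return (c-d["t"])@d["R"]
def rect(P,m):
    """largest blob of mask m -> centre, sides, angle of long axis (world xy), z median"""
    n,l,st,_=cv2.connectedComponentsWithStats(m.astype(np.uint8))
    k=1+np.argmax(st[1:,4]); q=P[l==k]
    (cx,cy),(a,b),t=cv2.minAreaRect((q[:,:2]*1000).astype(np.float32))
    t=np.radians(t if a>b else t+90); t=(t+np.pi/2)%np.pi-np.pi/2
    return np.round([cx/1000,cy/1000,max(a,b),min(a,b),t,np.median(q[:,2])*1000,len(q)],4)
E
python3 - <<'E'
from h import *
d=dict(np.load("pics/top0.npz"));P=world(d);px=d["pixels"].astype(int)
def box(u0,u1,v0,v1):
    m=np.zeros(P.shape[:2],bool);m[v0:v1,u0:u1]=1;return m
Z=P[...,2]*1000
print("table",np.median(Z[box(280,310,200,240)]))
hsum=px.sum(-1)
for n,b,lo,hi in[("sep",(305,350,165,245),14,30),("slabtop",(140,185,180,260),16,30),("tray",(140,185,180,260),5,30),("slablow",(190,285,170,240),26,40),("board",(190,285,170,240),10,40),("tongs",(80,130,175,270),12,40),("slate",(80,130,175,270),2,40)]:
    print(n,rect(P,box(*b)&(Z>lo)&(Z<hi)))
for n,b,c in[("slabtop dark",(150,178,190,256),200),("slablow dark",(205,275,185,225),150)]:
    m=box(*b)&(hsum<c);print(n,rect(P,m))
print(hsum[215:230:3,145:182:2]);print(hsum[200:212:3,210:275:3])
E
```

```text
table 0.3301926013460226
sep [ 5.479000e-01 -2.685000e-01  1.703378e+02  6.106130e+01 -1.332000e-01
  2.123940e+01  1.081000e+03]
slabtop [ 5.012000e-01  2.403000e-01  1.597482e+02  5.302620e+01 -1.655000e-01
  2.204420e+01  9.010000e+02]
tray [ 5.034000e-01  2.381000e-01  1.946467e+02  8.547470e+01 -1.351000e-01
  1.937570e+01  1.545000e+03]
slablow [ 5.519000e-01  1.700000e-03  1.599333e+02  5.204720e+01 -1.223200e+00
  3.167410e+01  8.740000e+02]
board [ 5.505000e-01  1.630000e-02  2.425087e+02  1.101974e+02 -1.275000e+00
  1.983700e+01  2.617000e+03]
tongs [ 4.88400e-01  4.14800e-01  2.06784e+02  8.69187e+01 -6.18000e-02
  1.94060e+01  2.77000e+02]
slate [5.091000e-01 4.205000e-01 2.716098e+02 1.495744e+02 8.210000e-02
 5.152600e+00 2.232000e+03]
slabtop dark [4.828000e-01 1.288000e-01 2.787405e+02 1.579692e+02 1.399900e+00
 2.207120e+01 8.830000e+02]
slablow dark [ 5.270000e-01 -7.400000e-03  1.634399e+02  1.089977e+02 -1.224500e+00
  3.172510e+01  8.270000e+02]
[[371 365 365 557 555 111 129 131 134 133 127 133 135 170 567 550 401 413
  407]
 [422 425 415 557 127 121 132 141  88 130 133 134 122 478 540 519 411 419
  412]
 [364 375 403 572 157 142 126 144 193 132 136 143 114 594 555 464 399 400
  397]
 [397 386 514 585 103 126 127 141 123 127 129 114 166 573 556 240 379 367
  402]
 [429 428 559 385 122 132 136 104 135 129 136 133 219 565 553 420 425 419
  422]]
[[244 255 241 240 235 233 233 125 119 187 132 132 133 122 128 105 128 125
  121 222 241 239]
 [248 228 239 242  95 122 132 136 125 136 135 133 179 131 186 131 140 138
  132 256 240 222]
 [254 153 131 130 130 183 134 138 154 154 147 131 132 127 140 141 134 129
  207 241 249 240]
 [243 134 136 131 139 151 117 126 126 120 138 131 135 130 140 155 246 248
  223 233 240 252]]
```

```bash
cat >> h.py <<'E'
def go(x,y,z,psi):
    from station import manip
    s=manip.sense();R=Ro.from_quat(s["tool_rot"]).as_matrix()
    p0=np.arctan2(R[1,0],R[0,0]);d=R.T@(np.array([x,y,z])-s["tcp_pos"])
    t=(p0-psi+np.pi)%(2*np.pi)-np.pi
    print("d",d.round(4),"turn",round(t,4),"| psi",p0.round(4),"tcp",s["tcp_pos"].round(4),"q6",s["q"][5].round(2),"F",s["force"].round(1),"gap",round(s["finger_gap"],3),"t",round(s["t"],2))
def wristtool(d):
    h,w=d["range_z"].shape; f=h/2/np.tan(np.radians(float(d["fov_y"]))/2)
    v,u=np.mgrid[:h,:w]; a=u-d["cx"];b=v-d["cy"];r=np.hypot(a,b)+1e-9;th=r/f;z=d["range_z"]
    c=np.stack([a/r*np.tan(th)*z,b/r*np.tan(th)*z,z],-1)
    H=d["hand_eye"];return c@H[:3,:3].T+H[:3,3]
def wrist():
    from station import manip
    s=manip.sense();d=manip.snapshot("wrist");T=wristtool(d)
    return d,T,T@Ro.from_quat(s["tool_rot"]).as_matrix().T+s["tcp_pos"]
E
python3 -c "
from h import *
go(.548,-.2685,.15,-0.133+np.pi)"
```

```text
d [ 0.4605 -0.2239  0.103 ] turn -2.7488 | psi 0.2598 tcp [ 0.1605 -0.6034  0.2524] q6 -0.18 F [ 0.7  0.8 -0.9] gap 1.004 t 0.1
```

Units first: shifts go in units of 5 mm. So 0.4605 m is 92.1, -0.2239 m is -44.78.

Call:
{"method": "send_path", "body": {"plan": [[92.1,-44.78,20,-1.4,0.9],[92.1,-44.78,20,-1.4,0.9],[92.1,-44.78,20,-1.4,0.9],[92.1,-44.78,20,-1.4,0.9],[92.1,-44.78,20,-1.4,0.9],[92.1,-44.78,20,-1.4,0.9],[92.1,-44.78,20,-1.4,0.9],[92.1,-44.78,20,-1.4,0.9],[92.1,-44.78,20,-2.749,0.9],[92.1,-44.78,20.6,-2.749,0.9],[92.1,-44.78,20.6,-2.749,0.9],[92.1,-44.78,20.6,-2.749,0.9],[92.1,-44.78,20.6,-2.749,0.9],[92.1,-44.78,20.6,-2.749,0.9],[92.1,-44.78,20.6,-2.749,0.9],[92.1,-44.78,20.6,-2.749,0.9],[92.1,-44.78,20.6,-2.749,0.9],[92.1,-44.78,20.6,-2.749,0.9],[92.1,-44.78,20.6,-2.749,0.9],[92.1,-44.78,20.6,-2.749,0.9]], "squeeze": 30}}

```text
t: 2.1
tcp_pos: [0.5478, -0.2691, 0.1499]
tool_rot: [0.066, 0.998, 0.0, -0.0]
force: [-0.0, 1.4, -0.0]
finger_gap: 0.899
gripper_force: 0.0
```

```bash
python3 - <<'E'
from h import *
d,T,W=wrist()
cv2.imwrite("pics/w1.png",d["pixels"][:,:,::-1]);print(d["fov_y"],d["cx"],d["cy"],d["hand_eye"].round(3).tolist())
np.savez("pics/w1.npz",T=T,W=W)
for s in(-1,1):
    m=(s*T[...,1]>.03)&(s*T[...,1]<.06)&(abs(T[...,0])<.015)&(T[...,2]<.05)&(d["range_z"]>0)
    q=T[m];print(s,len(q),q.max(0) if len(q) else 0,q.min(0) if len(q) else 0)
m=(W[...,2]>.014)&(W[...,2]<.03)&(d["range_z"]>0);print("sep",rect(W,m))
go(.548,-.2685,.03,-0.133+np.pi)
E
```

```text
65.70646984690485 252.25504276498407 191.9557775878377 [[-0.001, -0.945, -0.328, 0.085], [1.0, -0.0, -0.001, 0.001], [0.001, -0.328, 0.945, -0.121], [0.0, 0.0, 0.0, 1.0]]
-1 6840 [ 0.01498017 -0.030007    0.01306211] [-0.01323908 -0.05999657 -0.08408587]
1 6598 [0.0149724  0.05999982 0.01201142] [-0.01213121  0.03008236 -0.0830535 ]
sep [ 5.485000e-01 -2.687000e-01  1.703315e+02  6.056210e+01 -1.353000e-01
  2.145820e+01  1.189700e+04]
d [-1.000e-04  6.000e-04  1.199e-01] turn -0.0009 | psi 3.0077 tcp [ 0.5479 -0.2691  0.1499] q6 -2.08 F [ 0.4 -0.2 -0.5] gap 0.902 t 2.15
```

View pics/w1.png

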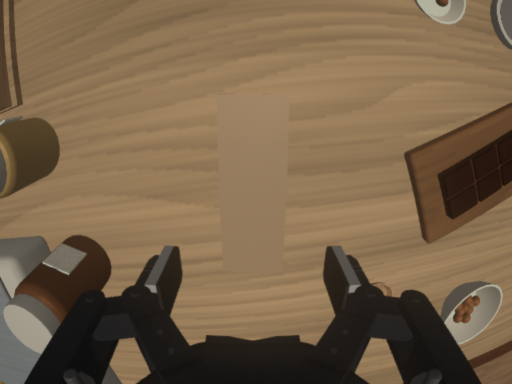

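Fingertips stand ~12 mm ahead of the TCP at 0.9 opening (pads seen near (165,270) and (340,270)), and the wrist view confirms the separator at (252,185). I descend and grip.

Scaled: 0.126 m is 25.2, 0.11 m is 22.

Call:
{"method": "send_path", "body": {"plan": [[0.06,0.06,10,-0.002,0.9],[0.06,0.06,18,-0.002,0.9],[0.06,0.06,22,-0.002,0.9],[0.06,0.06,25.2,-0.002,0.9],[0.06,0.06,25.2,-0.002,0.9],[0.06,0.06,25.2,-0.002,0.6],[0.06,0.06,25.2,-0.002,0.6],[0.06,0.06,25.2,-0.002,0.6],[0.06,0.06,25.2,-0.002,0.6],[0.06,0.06,25.2,-0.002,0.6],[0.06,0.06,25.2,-0.002,0.6]], "squeeze": 30}}

```text
t: 3.25
tcp_pos: [0.5484, -0.2694, 0.0254]
tool_rot: [0.065, 0.998, -0.0, 0.001]
force: [0.1, 0.1, 6.5]
finger_gap: 0.695
gripper_force: 33.0
```

```bash
python3 - <<'E'
from h import *
d,T,W=wrist()
for s in(-1,1):
    m=(s*T[...,1]>.028)&(s*T[...,1]<.05)&(abs(T[...,0])<.013)&(T[...,2]<.05)&(d["range_z"]>0)
    print(T[m][:,2].max())
E
```

```text
0.026541996687361707
0.027127988368630396
```

Scaled: -0.1 m is -20, -0.07 m is -14.

Call:
{"method": "send_path", "body": {"plan": [[0,0,-6,0,0.6],[0,0,-14,0,0.6],[0,0,-20,0,0.6],[0,0,-20,0,0.6]]}}

```text
t: 3.7
tcp_pos: [0.5503, -0.2707, 0.1287]
tool_rot: [0.065, 0.998, -0.003, 0.004]
force: [0.5, -0.4, -0.1]
finger_gap: 0.692
gripper_force: 32.8
```

```bash
python3 - <<'E'
from h import *
d,T,W=wrist()
m=(T[...,2]>-.01)&(T[...,2]<.05)&(abs(T[...,1])<.035)&(abs(T[...,0])<.12)&(d["range_z"]>0)
print("sep in tool frame",rect(T,m))
go(.552,.0018,.124,1.918)
E
```

```text
sep in tool frame [1.560000e-02 0.000000e+00 1.398326e+02 6.991520e+01 8.400000e-03
 3.783300e+00 3.153200e+04]
d [0.0324 0.2697 0.0017] turn 1.0928 | psi 3.0108 tcp [ 0.549  -0.2698  0.1265] q6 -2.08 F [-0.7 -0.5 -0.5] gap 0.69 t 3.75
```

Scaled: 0.2697 m is 53.94, 0.0324 m is 6.48.

Call:
{"method": "send_path", "body": {"plan": [[6.48,53.94,0,1.093,0.6],[6.48,53.94,0,1.093,0.6],[6.48,53.94,0,1.093,0.6],[6.48,53.94,0,1.093,0.6],[6.48,53.94,0,1.093,0.6],[6.48,53.94,0,1.093,0.6],[6.48,53.94,0,1.093,0.6],[6.48,53.94,0,1.093,0.6],[6.48,53.94,0,1.093,0.6],[6.48,53.94,0,1.093,0.6]]}}

```text
t: 4.75
tcp_pos: [0.5501, 0.0027, 0.1232]
tool_rot: [0.574, 0.819, -0.0, -0.001]
force: [-0.5, -0.6, -0.2]
finger_gap: 0.692
gripper_force: 32.7
```

```bash
python3 - <<'E'
from h import *
d,T,W=wrist()
cv2.imwrite("pics/w2.png",d["pixels"][:,:,::-1]);
m=(T[...,2]>-.01)&(T[...,2]<.02)&(abs(T[...,1])<.025)&(abs(T[...,0])<.12)&(d["range_z"]>0)
q=T[m];print("x range",q[:,0].min(),q[:,0].max())
A=np.c_[q[:,:2],np.ones(len(q))];k=np.linalg.lstsq(A,q[:,2],rcond=None)[0];print("plane",k,np.abs(A@k-q[:,2]).max())
go(.552,.0018,.0425,1.918)
E
```

```text
x range -0.05206150759151261 0.08523985750410225
plane [-9.67627650e-05  6.37221916e-03  3.75658551e-03] 0.0023955293253998477
d [-0.0013  0.0015  0.0809] turn 0.0008 | psi 1.9188 tcp [0.5503 0.0025 0.1234] q6 -0.55 F [ 0.3  0.7 -1.1] gap 0.69 t 4.8
```

View pics/w2.png

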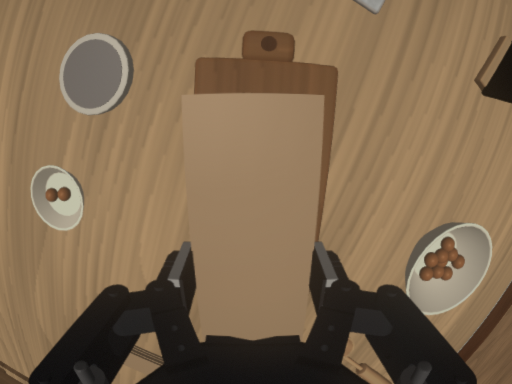

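The separator is held level and centred (far edge at x=85 mm, row 95), aligned with the board below it. I lower and release.

Scaled: 0.081 m is 16.2, 0.074 m is 14.8.

Call:
{"method": "send_path", "body": {"plan": [[-0.26,0.3,8,0.001,0.6],[-0.26,0.3,12,0.001,0.6],[-0.26,0.3,14.8,0.001,0.6],[-0.26,0.3,16.2,0.001,0.6],[-0.26,0.3,16.2,0.001,0.6],[-0.26,0.3,16.2,0.001,0.6]]}}

```text
t: 5.4
tcp_pos: [0.5533, 0.0017, 0.0437]
tool_rot: [0.575, 0.818, 0.0, 0.001]
force: [0.8, 0.7, -0.5]
finger_gap: 0.695
gripper_force: 33.0
```

```bash
python3 -c "
from h import *
go(.552,.0018,.0425,1.918)"
```

```text
d [ 0.0005 -0.0012  0.0012] turn -0.0012 | psi 1.9168 tcp [0.5533 0.0017 0.0437] q6 -0.54 F [ 0.8  0.7 -0.5] gap 0.695 t 5.4
```

Scaled: -0.1 m is -20, -0.06 m is -12.

Call:
{"method": "send_path", "body": {"plan": [[0.1,-0.2,0.24,-0.001,0.6],[0.1,-0.2,0.3,-0.001,0.6],[0.1,-0.2,0.3,-0.001,0.74],[0.1,-0.2,0.3,-0.001,0.74],[0.1,-0.2,0.3,-0.001,0.85],[0.1,-0.2,0.3,-0.001,0.85],[0.1,-0.2,-4,-0.001,0.85],[0.1,-0.2,-12,-0.001,0.85],[0.1,-0.2,-20,-0.001,0.85],[0.1,-0.2,-20,-0.001,0.85]]}}

```text
t: 6.4
tcp_pos: [0.5551, 0.0015, 0.1483]
tool_rot: [0.574, 0.819, 0.002, 0.005]
force: [0.5, 0.2, 0.2]
finger_gap: 0.852
gripper_force: 0.0
```

```bash
python3 - <<'E'
from h import *
d,T,W=wrist();Z=W[...,2];ok=(d["range_z"]>0)&(T[...,2]>.04)&(abs(W[...,0]-.55)<.15)&(abs(W[...,1])<.15)
print("sep",rect(W,ok&(Z>.035)&(Z<.045)))
print("slab/sep",rect(W,ok&(Z>.024)&(Z<.045)));print("board",rect(W,ok&(Z>.012)&(Z<.045)))
go(.5015,.2401,.15,-.1655+np.pi)
E
```

```text
sep [ 5.514000e-01  1.300000e-03  1.719518e+02  6.078380e+01 -1.228100e+00
  3.852930e+01  1.367200e+04]
slab/sep [ 5.514000e-01  1.300000e-03  1.719518e+02  6.078380e+01 -1.228100e+00
  3.852930e+01  1.367200e+04]
board [ 5.506000e-01  1.700000e-02  2.423175e+02  1.106916e+02 -1.275100e+00
  1.982840e+01  2.808200e+04]
d [ 0.2418  0.0321 -0.0046] turn -1.0581 | psi 1.918 tcp [0.5536 0.0018 0.1461] q6 -0.55 F [ 0.3  0.2 -0.3] gap 0.849 t 6.45
```

Scaled: 0.2418 m is 48.36, 0.0321 m is 6.42.

Call:
{"method": "send_path", "body": {"plan": [[48.36,6.42,-1,-1.058,0.9],[48.36,6.42,-1,-1.058,0.9],[48.36,6.42,-1,-1.058,0.9],[48.36,6.42,-1,-1.058,0.9],[48.36,6.42,-1,-1.058,0.9],[48.36,6.42,-1,-1.058,0.9],[48.36,6.42,-1,-1.058,0.9],[48.36,6.42,-1,-1.058,0.9],[48.36,6.42,-1,-1.058,0.9],[48.36,6.42,-1,-1.058,0.9]]}}

```text
t: 7.45
tcp_pos: [0.4994, 0.2399, 0.1477]
tool_rot: [0.084, 0.996, -0.0, -0.001]
force: [0.3, -0.6, -0.0]
finger_gap: 0.906
gripper_force: 0.0
```

```bash
python3 - <<'E'
from h import *
d,T,W=wrist();Z=W[...,2];hs=d["pixels"].astype(int).sum(-1)
ok=(d["range_z"]>0)&(T[...,2]>.06)&(abs(W[...,0]-.5)<.15)&(abs(W[...,1]-.24)<.07)
print("slab",rect(W,ok&(Z>.016)&(Z<.03)),rect(W,ok&(Z>.014)&(Z<.03)&(hs<210)))
print("tongs",rect(W,(d["range_z"]>0)&(W[...,1]>.36)&(W[...,1]<.48)&(Z>.012)&(Z<.03)))
go(.5015,.2401,.027,-.1655+np.pi)
E
```

```text
slab [ 5.020000e-01  2.408000e-01  1.605644e+02  5.262090e+01 -1.680000e-01
  2.228190e+01  9.802000e+03] [ 5.21000e-01  2.37500e-01  1.17251e+02  5.00102e+01 -1.70500e-01
  2.23257e+01  6.37200e+03]
tongs [ 4.886000e-01  4.152000e-01  2.080549e+02  8.774070e+01 -5.810000e-02
  1.863010e+01  2.741000e+03]
d [-0.002   0.0006  0.1209] turn -0.0029 | psi 2.9732 tcp [0.4995 0.2399 0.1479] q6 -1.16 F [-0.4 -0.8 -0. ] gap 0.902 t 7.5
```

Call:
{"method": "send_path", "body": {"plan": [[-0.5,0.2,10,-0.002,0.9],[-0.5,0.2,16,-0.002,0.9],[-0.5,0.2,21,-0.002,0.9],[-0.5,0.2,23.4,-0.002,0.9],[-0.5,0.2,23.4,-0.002,0.9],[-0.5,0.2,23.4,-0.002,0.5],[-0.5,0.2,23.4,-0.002,0.5],[-0.5,0.2,23.4,-0.002,0.5],[-0.5,0.2,23.4,-0.002,0.5],[-0.5,0.2,23.4,-0.002,0.5]], "squeeze": 40}}

```text
t: 8.5
tcp_pos: [0.5033, 0.2412, 0.0329]
tool_rot: [0.082, 0.997, 0.0, 0.002]
force: [-0.9, 0.3, 6.7]
finger_gap: 0.594
gripper_force: 42.9
```

```bash
python3 -c "
from h import *
go(.5015,.2401,.027,-.1655+np.pi)"
```

```text
d [ 0.0016 -0.0014  0.0059] turn 0.0017 | psi 2.9778 tcp [0.5033 0.2412 0.0329] q6 -1.16 F [-0.9  0.3  6.7] gap 0.594 t 8.5
```

Scaled: -0.105 m is -21, -0.07 m is -14.

Call:
{"method": "send_path", "body": {"plan": [[0,0,-6,0,0.5],[0,0,-14,0,0.5],[0,0,-21,0,0.5],[0,0,-21,0,0.5],[0,0,-21,0,0.5]]}}

```text
t: 9.0
tcp_pos: [0.5023, 0.241, 0.1371]
tool_rot: [0.082, 0.997, 0.0, 0.001]
force: [0.5, -0.5, -2.1]
finger_gap: 0.59
gripper_force: 42.9
```

```bash
python3 - <<'E'
from h import *
d,T,W=wrist()
m=(T[...,2]>-.01)&(T[...,2]<.025)&(abs(T[...,1])<.022)&(abs(T[...,0])<.12)&(d["range_z"]>0)
q=T[m];print("x range",q[:,0].min(),q[:,0].max())
A=np.c_[q[:,:2],np.ones(len(q))];k=np.linalg.lstsq(A,q[:,2],rcond=None)[0];print("plane",k,np.abs(A@k-q[:,2]).max())
m2=(T[...,0]>.03)&(T[...,0]<.1)&(abs(T[...,1])<.06)&(T[...,2]>0)&(T[...,2]<.025);q=T[m2];print("yrange",q[:,1].min(),q[:,1].max(),rect(T,m2))
go(.5516,.0015,.135,1.915)
E
```

```text
x range -0.06269637261900768 0.08171513105515686
plane [-0.00345822  0.00258879  0.0110944 ] 0.013600500647933951
yrange -0.025975458291448948 0.026524972283766535 [ 5.58000e-02  3.00000e-04  5.24445e+01  5.17751e+01 -1.56810e+00
  1.05787e+01  1.22200e+04]
d [-0.0885 -0.2279  0.001 ] turn 1.0629 | psi 2.9779 tcp [0.5014 0.2408 0.136 ] q6 -1.16 F [-0.3  0.  -1.8] gap 0.595 t 9.05
```

Scaled: -0.2279 m is -45.58, -0.0905 m is -18.1.

Call:
{"method": "send_path", "body": {"plan": [[-18.1,-45.58,0,1.063,0.5],[-18.1,-45.58,0,1.063,0.5],[-18.1,-45.58,0,1.063,0.5],[-18.1,-45.58,0,1.063,0.5],[-18.1,-45.58,0,1.063,0.5],[-18.1,-45.58,0,1.063,0.5],[-18.1,-45.58,0,1.063,0.5],[-18.1,-45.58,0,1.063,0.5],[-18.1,-45.58,0,1.063,0.5],[-18.1,-45.58,0,1.063,0.5]]}}

```text
t: 10.05
tcp_pos: [0.5537, 0.0019, 0.1355]
tool_rot: [0.575, 0.819, -0.0, -0.001]
force: [0.1, 0.3, -2.5]
finger_gap: 0.594
gripper_force: 42.9
```

```bash
python3 -c "
from h import *
go(.5522,-.0001,.0635,1.915)"
```

```text
d [-0.0014 -0.002   0.072 ] turn 0.0026 | psi 1.9176 tcp [0.5537 0.0019 0.1355] q6 -0.55 F [ 0.1  0.3 -2.5] gap 0.594 t 10.05
```

Call:
{"method": "send_path", "body": {"plan": [[-0.28,-0.2,6,0.002,0.5],[-0.28,-0.2,10,0.002,0.5],[-0.28,-0.2,12.8,0.002,0.5],[-0.28,-0.2,14.2,0.002,0.5],[-0.28,-0.2,14.2,0.002,0.5],[-0.28,-0.2,14.2,0.002,0.5]]}}

```text
t: 10.65
tcp_pos: [0.5544, -0.0003, 0.0657]
tool_rot: [0.576, 0.817, 0.0, 0.0]
force: [0.3, 0.9, -1.2]
finger_gap: 0.594
gripper_force: 42.9
```

```bash
python3 -c "
from h import *
go(.5522,-.0001,.0635,1.915)"
```

```text
d [ 0.0009 -0.002   0.0022] turn -0.0016 | psi 1.9134 tcp [ 5.544e-01 -3.000e-04  6.570e-02] q6 -0.54 F [ 0.3  0.9 -1.2] gap 0.594 t 10.65
```

Scaled: -0.1 m is -20, -0.06 m is -12.

Call:
{"method": "send_path", "body": {"plan": [[0.1,-0.3,0.3,-0.001,0.5],[0.1,-0.3,0.5,-0.001,0.5],[0.1,-0.3,0.5,-0.001,0.64],[0.1,-0.3,0.5,-0.001,0.64],[0.1,-0.3,0.5,-0.001,0.75],[0.1,-0.3,0.5,-0.001,0.75],[0.1,-0.3,-4,-0.001,0.8],[0.1,-0.3,-12,-0.001,0.8],[0.1,-0.3,-20,-0.001,0.8],[0.1,-0.3,-20,-0.001,0.8]]}}

```text
t: 11.65
tcp_pos: [0.5559, -0.0009, 0.1705]
tool_rot: [0.576, 0.817, 0.002, 0.005]
force: [1.0, -1.7, -0.3]
finger_gap: 0.795
gripper_force: 0.0
```

```bash
python3 - <<'E'
from h import *
d,T,W=wrist();Z=W[...,2];ok=(d["range_z"]>0)&(T[...,2]>.04)&(abs(W[...,0]-.55)<.15)&(abs(W[...,1])<.15)
print("slab",rect(W,ok&(Z>.045)&(Z<.06)));print("sep",rect(W,ok&(Z>.034)&(Z<.06)))
m=(d["range_z"]>0)&(W[...,1]>.3)&(Z>.003);print(m.sum())
go(.49,.41,.15,-.06+np.pi)
cv2.imwrite("pics/w3.png",d["pixels"][:,:,::-1])
E
```

```text
slab [ 5.514000e-01  8.000000e-04  1.594585e+02  5.268950e+01 -1.231800e+00
  5.232300e+01  1.049500e+04]
sep [ 5.512000e-01  1.700000e-03  1.709909e+02  6.083420e+01 -1.225900e+00
  5.216830e+01  1.206300e+04]
0
d [0.4084 0.0775 0.0172] turn -1.1677 | psi 1.9139 tcp [ 0.5543 -0.0007  0.1682] q6 -0.55 F [ 0.1  0.7 -0.4] gap 0.797 t 11.7
```

Call:
{"method": "send_path", "body": {"plan": [[84,15.5,0,-1.168,0.9],[84,15.5,0,-1.168,0.9],[84,15.5,0,-1.168,0.9],[84,15.5,0,-1.168,0.9],[84,15.5,0,-1.168,0.9],[84,15.5,0,-1.168,0.9],[84,15.5,0,-1.168,0.9],[84,15.5,0,-1.168,0.9],[84,15.5,0,-1.168,0.9],[84,15.5,0,-1.168,0.9],[84,15.5,0,-1.168,0.9]], "squeeze": 20}}

```text
t: 12.8
tcp_pos: [0.4828, 0.4211, 0.1636]
tool_rot: [0.029, 1.0, -0.001, -0.001]
force: [0.5, -0.9, 0.0]
finger_gap: 0.902
gripper_force: 0.0
```

```bash
python3 - <<'E'
from h import *
d,T,W=wrist();Z=W[...,2]
m=(d["range_z"]>0)&(W[...,1]>.35)&(W[...,1]<.49)&(Z>.010)&(Z<.026)&(T[...,2]>.06)
print("tongs",rect(W,m));q=W[m&(W[...,0]>.38)];np.savez("pics/tongs.npz",q=q)
print(q.min(0),q.max(0),len(q))
c=np.array([.5086,.414]);a=-.06
for _ in range(5):
    u=np.array([np.cos(a),np.sin(a)]);n=np.array([-u[1],u[0]])
    x=(q[:,:2]-c)@u;y=(q[:,:2]-c)@n;xs=np.arange(-.1,.08,.01);o=[]
    for b in xs:
        s=(x>=b)&(x<b+.01)
        L=y[s&(y>0)];Rr=y[s&(y<0)]
        if len(L)>3 and len(Rr)>3:o.append((b+.005,np.median(L),np.median(Rr)))
    o=np.array(o);k=np.polyfit(o[:,0],(o[:,1]+o[:,2])/2,1);a+=k[0];c=c+n*k[1]
print("axis",a,c,"x range",x.min(),x.max());print((o*1000).round(1))
cv2.imwrite("pics/w4.png",d["pixels"][:,:,::-1]);go(.5,.414,.15,-.06+np.pi)
E
```

```text
tongs [ 4.88400e-01  4.16500e-01  2.07558e+02  8.65751e+01 -6.41000e-02
  2.13367e+01  1.28100e+03]
[0.38473186 0.36682171 0.01012006] [0.59466092 0.45344721 0.02380222] 1281
axis -0.05929268452230525 [0.50864258 0.4147087 ] x range -0.12406152489025972 0.0837005883366276
[[-95.   11.5 -12.1]
 [-85.   13.3 -14.1]
 [-75.   16.  -15.9]
 [-65.   17.9 -17.7]
 [-55.   19.8 -19.5]
 [-45.   21.7 -21.2]
 [-35.   23.8 -23.3]
 [-25.   25.  -24.5]
 [-15.   26.1 -25.8]
 [ -5.   26.6 -26.7]
 [  5.   27.8 -27.6]
 [ 15.   29.  -29. ]
 [ 25.   29.5 -29.6]
 [ 35.   31.7 -32. ]
 [ 45.   34.3 -34.6]
 [ 55.   38.3 -38.6]
 [ 65.   39.5 -39.7]
 [ 75.   41.  -40.7]]
d [-0.0171 -0.0052  0.0139] turn 0.0003 | psi 3.0819 tcp [0.4833 0.4203 0.1639] q6 -0.97 F [-0.2 -0.4  0.9] gap 0.904 t 12.85
```

View pics/w4.png

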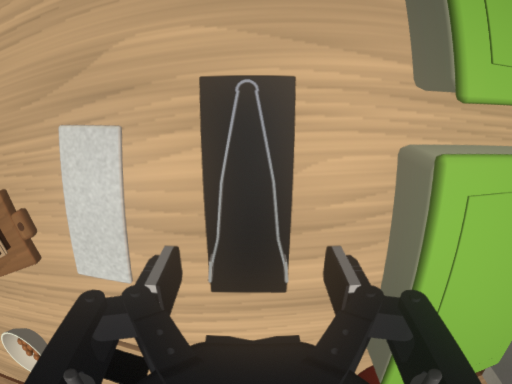

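The tongs are at (248,180), bow away from the camera and origin at about (0.509, 0.415). I turn the tool half round so that the camera will look towards the tips.

Call:
{"method": "send_path", "body": {"plan": [[-3.88,-1.1,0,1.6,0.9],[-3.88,-1.1,0,1.6,0.9],[-3.88,-1.1,0,1.6,0.9],[-3.88,-1.1,0,1.6,0.9],[-3.88,-1.1,0,1.6,0.9],[-3.88,-1.1,0,1.6,0.9],[-3.88,-1.1,0,1.6,0.9],[-3.88,-1.1,0,1.6,0.9],[-3.88,-1.1,0,1.6,0.9],[-3.88,-1.1,0,1.6,0.9],[-3.88,-1.1,0,1.6,0.9]], "squeeze": 20}}

```text
t: 13.95
tcp_pos: [0.5035, 0.4123, 0.1648]
tool_rot: [0.74, 0.672, -0.001, -0.0]
force: [-0.3, -0.8, 0.8]
finger_gap: 0.899
gripper_force: 0.0
```

Call:
{"method": "send_path", "body": {"plan": [[0,0,0,1.542,0.9],[0,0,0,1.542,0.9],[0,0,0,1.542,0.9],[0,0,0,1.542,0.9],[0,0,0,1.542,0.9],[0,0,0,1.542,0.9],[0,0,0,1.542,0.9],[0,0,0,1.542,0.9],[0,0,0,1.542,0.9],[0,0,0,1.542,0.9],[0,0,0,1.542,0.9],[0,0,0,1.542,0.9]], "squeeze": 20}}

```text
t: 15.15
tcp_pos: [0.5034, 0.4125, 0.1649]
tool_rot: [1.0, -0.031, -0.001, 0.001]
force: [-0.2, -0.2, -0.5]
finger_gap: 0.9
gripper_force: 0.0
```

```bash
python3 -c "
from h import *
go(.5026,.415,.028,-.0593)"
```

```text
d [-0.0008 -0.0026  0.1368] turn -0.0033 | psi -0.0626 tcp [0.5034 0.4125 0.1649] q6 2.15 F [-0.2 -0.2 -0.5] gap 0.9 t 15.15
```

Scaled: 0.13 m is 26, 0.115 m is 23.

Call:
{"method": "send_path", "body": {"plan": [[-0.2,-0.52,10,-0.003,0.9],[-0.2,-0.52,18,-0.003,0.9],[-0.2,-0.52,23,-0.003,0.9],[-0.2,-0.52,26,-0.003,0.9],[-0.2,-0.52,26,-0.003,0.9]], "squeeze": 20}}

```text
t: 15.65
tcp_pos: [0.5012, 0.4156, 0.033]
tool_rot: [1.0, -0.029, -0.002, 0.001]
force: [-0.1, -0.4, 0.1]
finger_gap: 0.9
gripper_force: 0.0
```

```bash
python3 -c "
from h import *
go(.5026,.415,.028,-.0593)"
```

```text
d [0.0014 0.0005 0.005 ] turn 0.0015 | psi -0.0578 tcp [0.5012 0.4156 0.033 ] q6 2.15 F [-0.1 -0.4  0.1] gap 0.9 t 15.65
```

Scaled: 0.0048 m is 0.96, 0.0014 m is 0.28.

Call:
{"method": "send_path", "body": {"plan": [[0.28,0.1,0.96,0.001,0.72],[0.28,0.1,0.96,0.001,0.6],[0.28,0.1,0.96,0.001,0.5],[0.28,0.1,0.96,0.001,0.4],[0.28,0.1,0.96,0.001,0.4],[0.28,0.1,0.96,0.001,0.4],[0.28,0.1,0.96,0.001,0.4],[0.28,0.1,0.96,0.001,0.4]], "squeeze": 20}}

```text
t: 16.45
tcp_pos: [0.506, 0.4182, 0.034]
tool_rot: [1.0, -0.029, 0.003, -0.002]
force: [-0.8, 0.7, 7.4]
finger_gap: 0.405
gripper_force: 9.9
```

```bash
python3 -c "
from h import *
go(.5026,.415,.028,-.0593)"
```

```text
d [-0.0032  0.0034  0.006 ] turn 0.0021 | psi -0.0572 tcp [0.506  0.4182 0.034 ] q6 2.15 F [-0.8  0.7  7.4] gap 0.405 t 16.45
```

Scaled: -0.12 m is -24, -0.09 m is -18.

Call:
{"method": "send_path", "body": {"plan": [[0,0,-4,0,0.4],[0,0,-10,0,0.4],[0,0,-18,0,0.4],[0,0,-24,0,0.4],[0,0,-24,0,0.4]], "squeeze": 20}}

```text
t: 16.95
tcp_pos: [0.5068, 0.4187, 0.1572]
tool_rot: [1.0, -0.029, 0.005, -0.003]
force: [0.2, 0.2, -0.3]
finger_gap: 0.4
gripper_force: 7.1
```

```bash
cat > tips.py <<'E'
from h import *
d,T,W=wrist()
m=(T[...,2]>-.012)&(T[...,2]<.045)&(T[...,0]>.015)&(T[...,0]<.12)&(abs(T[...,1])<.045)&(d["range_z"]>0)
q=T[m]
o=[]
for b in np.arange(.02,.1,.01):
    r=[round(b,2)]
    for s in(-1,1):
        a=q[(q[:,0]>=b)&(q[:,0]<b+.01)&(s*q[:,1]>0)]
        if len(a):r+=[round(np.median(a[:,1])*1000,1),round(a[:,1].min()*1000,1),round(a[:,1].max()*1000,1),round(a[:,2].min()*1000,1),round(a[:,2].max()*1000,1),len(a)]
    print(r)
for s in(-1,1):
    a=q[s*q[:,1]>0];print("xmax",a[:,0].max())
E
python3 - <<'E'
from tips import *
cv2.imwrite("pics/w5.png",d["pixels"][:,:,::-1]);go(.452,.029,.2,.344)
E
```

```text
[np.float64(0.02), np.float64(-16.2), np.float64(-18.7), np.float64(-15.6), np.float64(11.2), np.float64(28.4), 156, np.float64(14.6), np.float64(14.2), np.float64(16.9), np.float64(11.1), np.float64(27.9), 130]
[np.float64(0.03), np.float64(-16.9), np.float64(-19.2), np.float64(-15.8), np.float64(10.8), np.float64(29.0), 193, np.float64(14.7), np.float64(14.0), np.float64(17.0), np.float64(10.3), np.float64(28.8), 164]
[np.float64(0.04), np.float64(-18.7), np.float64(-21.5), np.float64(-17.1), np.float64(10.9), np.float64(28.7), 217, np.float64(16.0), np.float64(14.7), np.float64(17.9), np.float64(10.3), np.float64(27.4), 174]
[np.float64(0.05), np.float64(-20.5), np.float64(-23.0), np.float64(-18.9), np.float64(10.6), np.float64(29.0), 226, np.float64(17.1), np.float64(15.8), np.float64(19.4), np.float64(10.0), np.float64(27.8), 198]
[np.float64(0.06), np.float64(-22.3), np.float64(-26.2), np.float64(-20.7), np.float64(9.1), np.float64(28.2), 311, np.float64(18.9), np.float64(17.2), np.float64(22.6), np.float64(8.8), np.float64(27.4), 280]
[np.float64(0.07), np.float64(-22.9), np.float64(-26.5), np.float64(-21.8), np.float64(9.2), np.float64(27.4), 297, np.float64(19.2), np.float64(17.8), np.float64(22.3), np.float64(8.7), np.float64(27.2), 274]
[np.float64(0.08), np.float64(-23.1), np.float64(-26.6), np.float64(-21.8), np.float64(9.0), np.float64(27.9), 244, np.float64(19.1), np.float64(18.0), np.float64(22.0), np.float64(8.5), np.float64(26.2), 242]
[np.float64(0.09)]
xmax 0.08806010810796237
xmax 0.08895975076413094
d [-0.0303  0.391  -0.0474] turn -0.402 | psi -0.058 tcp [0.5053 0.4178 0.1545] q6 2.15 F [-0.2  0.  -2. ] gap 0.405 t 17.0
```

View pics/w5.png

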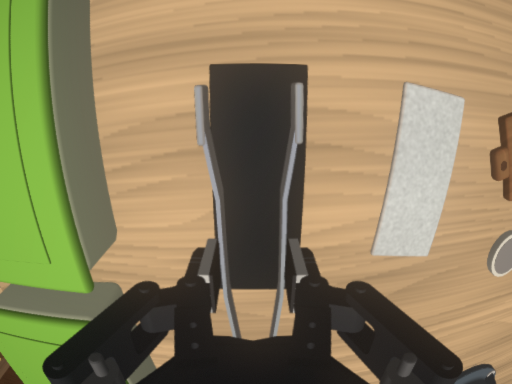

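The tongs are held squarely, with tips near (203,90) and (298,88) and a gap of about 39.8 mm. I carry them to the stack.

Units first: shifts go in units of 5 mm. So 0.3875 m is 77.5, 0.375 m is 75.

```bash
python3 -c "
from h import *
go(.4485,.0263,.15,.339)"
```

```text
d [-0.034   0.3942  0.0026] turn -0.397 | psi -0.058 tcp [0.5053 0.4178 0.1545] q6 2.15 F [-0.2  0.  -2. ] gap 0.405 t 17.0
```

Call:
{"method": "send_path", "body": {"plan": [[-0.5,6,0,-0.03,0.4],[-1,14,0,-0.08,0.4],[-1.8,22,0,-0.13,0.4],[-2.4,30,0,-0.18,0.4],[-3.2,38,0,-0.23,0.4],[-4,46,0,-0.28,0.4],[-4.8,54,0,-0.32,0.4],[-5.6,62,0,-0.36,0.4],[-6.2,70,0,-0.397,0.4],[-6.7,75,0,-0.397,0.4],[-6.7,77.5,0,-0.397,0.4],[-6.7,77.5,0,-0.397,0.4],[-6.7,77.5,0,-0.397,0.4]]}}

```text
t: 18.3
tcp_pos: [0.4476, 0.0323, 0.1503]
tool_rot: [0.986, 0.168, -0.0, -0.0]
force: [-0.4, -0.1, -1.5]
finger_gap: 0.397
gripper_force: 7.1
```

```bash
python3 - <<'E'
from tips import *
go(.4485,.0263,.0905,.339)
E
```

```text
[np.float64(0.02), np.float64(-16.5), np.float64(-18.6), np.float64(-16.0), np.float64(11.2), np.float64(28.9), 154, np.float64(14.3), np.float64(13.8), np.float64(16.0), np.float64(11.1), np.float64(27.0), 124]
[np.float64(0.03), np.float64(-17.2), np.float64(-19.5), np.float64(-16.2), np.float64(10.7), np.float64(29.3), 185, np.float64(14.5), np.float64(13.7), np.float64(16.7), np.float64(11.2), np.float64(27.9), 163]
[np.float64(0.04), np.float64(-18.9), np.float64(-21.6), np.float64(-17.4), np.float64(10.7), np.float64(29.0), 213, np.float64(15.7), np.float64(14.4), np.float64(17.4), np.float64(10.4), np.float64(28.3), 174]
[np.float64(0.05), np.float64(-20.7), np.float64(-23.2), np.float64(-19.3), np.float64(10.9), np.float64(28.7), 222, np.float64(16.8), np.float64(15.5), np.float64(19.0), np.float64(10.7), np.float64(28.0), 192]
[np.float64(0.06), np.float64(-22.6), np.float64(-26.5), np.float64(-21.1), np.float64(9.7), np.float64(28.7), 310, np.float64(18.6), np.float64(17.0), np.float64(22.0), np.float64(9.3), np.float64(28.2), 272]
[np.float64(0.07), np.float64(-23.2), np.float64(-26.6), np.float64(-22.1), np.float64(9.5), np.float64(28.0), 292, np.float64(18.9), np.float64(17.7), np.float64(22.1), np.float64(8.8), np.float64(26.5), 271]
[np.float64(0.08), np.float64(-23.3), np.float64(-26.8), np.float64(-22.2), np.float64(9.8), np.float64(27.8), 247, np.float64(18.7), np.float64(17.6), np.float64(21.9), np.float64(9.3), np.float64(27.1), 252]
[np.float64(0.09)]
xmax 0.08829240496784883
xmax 0.0892658152797215
d [-0.0013  0.0063  0.0598] turn 0.0006 | psi 0.3396 tcp [0.4476 0.0327 0.1504] q6 1.05 F [ 0.1 -0.7 -0.8] gap 0.401 t 18.35
```

Call:
{"method": "send_path", "body": {"plan": [[-0.26,0.8,2,0,0.4],[-0.26,1.26,5,0,0.4],[-0.26,1.26,7.6,0,0.4],[-0.26,1.26,9,0,0.4],[-0.26,1.26,10,0,0.4],[-0.26,1.26,10.4,0,0.4],[-0.26,1.26,10.4,0,0.4]]}}

```text
t: 19.05
tcp_pos: [0.4485, 0.0256, 0.0984]
tool_rot: [0.986, 0.169, -0.0, -0.0]
force: [-0.3, 0.1, 0.2]
finger_gap: 0.4
gripper_force: 7.1
```

```bash
cat > fin.py <<'E'
from h import *
from station import manip
s=manip.sense();d,T,W=wrist();Z=W[...,2];ok=d["range_z"]>0
sl=ok&(Z>.047)&(Z<.0565)&(abs(W[...,0]-.55)<.12)&(abs(W[...,1])<.12)
r=rect(W,sl);print("slab visible",r)
q=W[sl];u=np.array([np.cos(1.910),np.sin(1.910)]);n=np.array([u[1],-u[0]])
sx=q[:,:2]@u;sy=q[:,:2]@n;print("slab x end",np.percentile(sx,[99,99.8]),"y edges",np.percentile(sy,[.5,99.5]),"z",np.median(q[:,2]))
tm=ok&(T[...,0]>.07)&(T[...,0]<.12)&(abs(T[...,1])<.04)&(Z>.059)&(Z<.12)
xe=np.percentile(sx,99.5);yc=np.mean(np.percentile(sy,[.5,99.5]))
for sg in(-1,1):
    a=W[tm&(sg*T[...,1]>0)];ta=T[tm&(sg*T[...,1]>0)]
    inn=np.percentile(ta[:,1]*sg,2)
    print("tip",sg,"inner tool y",inn*sg,"x rel end",(np.percentile(-sg*(a[:,:2]@u),2)*-sg-xe).round(4),"far y",(a[:,:2]@n).max()-yc,"z",a[:,2].min(),a[:,2].max())
cv2.imwrite("pics/w%d.png"%int(s["t"]*100),d["pixels"][:,:,::-1]);print(int(s["t"]*100))
go(.4485,.0263,.0905,.339)
E
python3 fin.py
```

```text
slab visible [ 5.516000e-01  6.000000e-04  1.606687e+02  5.244540e+01 -1.227300e+00
  5.233030e+01  2.068900e+04]
slab x end [-0.10436072 -0.10330801] y edges [0.494791   0.54576068] z 0.052330328372364746
tip -1 inner tool y -0.022191617300869892 x rel end 0.0007 far y -0.00046031506079480256 z 0.0697191513121846 0.08874492874707618
tip 1 inner tool y 0.01771348785740871 x rel end -0.0392 far y 0.0004778392883963978 z 0.07053382229738867 0.08928664032180393
1905
d [ 0.0001 -0.0008  0.0081] turn 0.0001 | psi 0.3391 tcp [0.4486 0.0255 0.0986] q6 1.04 F [ 1.2 -0.1 -0.3] gap 0.404 t 19.1
```

Call:
{"method": "send_path", "body": {"plan": [[0,-0.1,0.6,0,0.4],[0,-0.1,1.2,0,0.4],[0,-0.1,1.6,0,0.4],[0,-0.1,1.8,0,0.4],[0,-0.1,1.8,0,0.4],[0,-0.1,1.8,0,0.4],[0,-0.1,1.8,0,0.4],[0,-0.1,1.8,0,0.4],[0,-0.1,1.8,0,0.4]]}}

```text
t: 20.0
tcp_pos: [0.4484, 0.0259, 0.0896]
tool_rot: [0.986, 0.169, 0.0, 0.0]
force: [-0.9, -0.4, -0.3]
finger_gap: 0.401
gripper_force: 7.1
```

```bash
python3 fin.py; ls pics
```

```text
slab visible [ 5.516000e-01  6.000000e-04  1.606993e+02  5.220500e+01 -1.234100e+00
  5.230210e+01  2.263700e+04]
slab x end [-0.10426741 -0.10317037] y edges [0.49478629 0.54575012] z 0.052302054667755504
tip -1 inner tool y -0.022239529282274056 x rel end 0.0011 far y -0.0005297795165253305 z 0.06129169691428871 0.08010735647492219
tip 1 inner tool y 0.017713621691612374 x rel end -0.0389 far y 0.0003962409137476808 z 0.06147679389798737 0.08023339487733595
2000
d [ 0.0003 -0.0004 -0.0009] turn -0.0002 | psi 0.3388 tcp [0.4484 0.0259 0.0896] q6 1.04 F [ 0.1 -0.6 -1.2] gap 0.399 t 20.05
scene0.npz
scene0.png
tongs.npz
top0.npz
top0.png
w1.npz
w1.png
w1905.png
w2.png
w2000.png
w3.png
w4.png
w5.png
```

View pics/w2000.png

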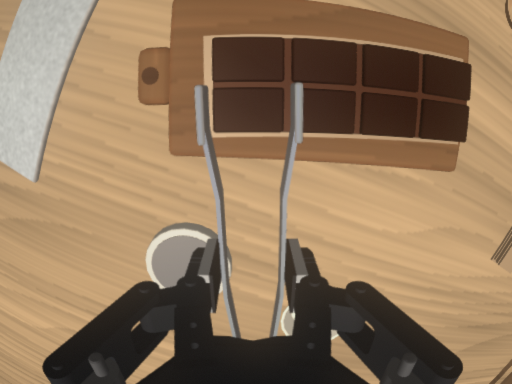

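The tips at (203,90) and (298,88) frame the end row: one over the end edge at about column 212, the other over the first score line at about column 289, allowing for parallax. They are about 9 mm above the slab, and the stack is square.

```bash
python3 -c "
from station import manip
print(manip.sign_off())"
```

```text
the job is handed in; nothing more can be done
None
```

The job is handed in at about 20 s: the separator and upper slab are stacked squarely on the lower slab, and the tongs are held about 9 mm above the end row with a 40 mm tip gap, each tip within about 1 mm of its line by camera measurement; the verdict was not shown.

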